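Pack a specimen box and snap the case cover on

TASK

Stand the small specimen box upright inside the open case, then lay the loose cover on the case and press it down at its four corners, one after the other, until every corner has clicked under its clip and the cover sits flush on the rim all round. Leave the glass dish and the vial beside the work where they stand.

Things in the scene. Friction and masses are not known exactly. Their poses are not given: they have to be found in the camera images.
- case: Open grey plastic case, fixed to the bench. Origin: centre of its underside, on the bench top; z up, y along its long side. Outside 78 (x) x 108 (y) mm, rim 58 mm high, walls and floor 4 mm thick. On its long walls (+x and -x side), at y = +40 and -40 mm, stand four clip blocks, 20 mm along y, reaching out to x = 56 mm and up to z = 73 mm; above the rim they stand clear of |x| = 45 mm.
- case_mouth (a point): Centre of the case's mouth at rim height, 58 mm above the bench; axes as the case's. The opening is 70 (x) x 100 (y) mm; the inner floor lies 54 mm below it.
- clip_tip (a point): Rest position of the tip of one of the four equal clips, at x = +35.5, y = +40, z = 61.7 mm of the case (the others at -x and -y alike). A clip is a black wedge 14 mm wide that points inwards over the rim and yields outwards up to 8 mm against a spring (8 N at rest, 15 N as the cover passes); its sloped top lets the cover in, its underside holds the flange.
- cover: Loose grey cover, 100 g, right way up. Origin: centre of its lip's underside; y along its long side. Flange 78 (x) x 108 (y) mm, 2.5 mm thick, top at z = 15.5 mm; under it a lip tapered from 61 x 91 mm below to 67 x 97 mm enters the mouth; corners are sprung tongues. Its origin is 54 mm above the case's when it lies on the wedges, 45 mm when fully home. Fits either way round.
- cover_grip (a point): Top centre of the cover's grip rib, 35.5 mm above the cover's origin; rib 14 mm wide (x), 44 mm long (y), 20 mm high, grasped across x. Round thumb pads (16 mm wide) to press lie at cover x = +-24, y = +-40 mm, top at z = 17 mm, so 62 mm above the bench once home. 8 to 16 N straight down on a pad pushes that corner down about 10 mm, past its wedge, which snaps in above the flange.
- corner0 (a point): Point on the top face of the cover's flange at cover x = +37, y = +40 mm, z = 15.5 mm, where a clip holds it. It lies on a tongue, a corner piece of the cover that can bend up to 0.6 rad upwards on its own against a light spring, so every corner has to be pressed home. In the case's frame its z is about 70 mm on top of the wedge and 60.5 mm when clicked home.
- corner1 (a point): Point on the top face of the cover's flange at cover x = +37, y = -40 mm, z = 15.5 mm, where a clip holds it. It lies on a tongue, a corner piece of the cover that can bend up to 0.6 rad upwards on its own against a light spring, so every corner has to be pressed home. In the case's frame its z is about 70 mm on top of the wedge and 60.5 mm when clicked home.
- corner2 (a point): Point on the top face of the cover's flange at cover x = -37, y = +40 mm, z = 15.5 mm, where a clip holds it. It lies on a tongue, a corner piece of the cover that can bend up to 0.6 rad upwards on its own against a light spring, so every corner has to be pressed home. In the case's frame its z is about 70 mm on top of the wedge and 60.5 mm when clicked home.
- corner3 (a point): Point on the top face of the cover's flange at cover x = -37, y = -40 mm, z = 15.5 mm, where a clip holds it. It lies on a tongue, a corner piece of the cover that can bend up to 0.6 rad upwards on its own against a light spring, so every corner has to be pressed home. In the case's frame its z is about 70 mm on top of the wedge and 60.5 mm when clicked home.
- specimen_box: Small off-white closed box with a mesh window in its lid, 40 g; body 34 x 34 mm, lid 38 x 38 mm from 19 to 38 mm height. Origin: centre of its underside; stands upright on the bench, z up, sides along x and y. The only such box.
- dish: The nearer of two glass dishes, 84 mm wide, 26 mm high, loose on the bench; origin: centre of its underside. To be left alone.
- vial: The nearer of two slim upright vials, with a pale ribbed cap, 16 mm wide, 51 mm high, loose on the bench; origin: centre of its underside. To be left alone.
Mind the look-alikes: they are no part of the job. What is shaped like the case but orange is not meant.

How it is judged:
By the outcome, as a careful person would: the job done as asked, in the order asked, and still so for the second after the job is handed in, with the robot touching nothing.
It also fails if it takes over 72 s, if anything falls off the work surface, if the arm or the gripper's body presses on something with over 40 N, if the wrist force passes 120 N, or if a joint passes its speed limit or range.

ROBOT

A 7-joint arm with a two-finger parallel gripper is mounted at the origin on a cart in front of the work surface, level with it; the furniture and walls round the work are solid. World frame = base frame: x ahead of the robot, y to its left, z up, the work surface at z = 0. Lengths are in mm, angles in rad, forces in N, time in s.
With the tool pointing down it reaches from about 400 to 850 mm from the base axis. Payload 4.4 kg.
Tool frame: the origin (TCP) lies midway between the tips of the shut fingers; the grasp point (between the pads) lies 19 mm behind it; z points along the fingers, y is the line along which they close (so a half turn about z gives the same grasp; the last joint's range is limited). The gripper opens to 94 mm and grips with 3 to 60 N. Pads are 16 mm wide; open, the fingers measure 119 mm over their backs; the gripper's body (75 mm by 177 mm) begins 78 mm behind the grasp point.
Start: joints at [-1.374, 0.628, 0.038, 1.517, -0.027, 0.996, -0.02], TCP at [168.834, 627.705, 169.678] pointing down, gripper open.
Joint ranges: [-3.06, 3.06], [-0.37, 2.12], [-1.25, 1.32], [0.18, 2.47], [-1.1, 4.24], [0.23, 1.98], [-2.94, 2.94]. Speed limits (rad/s): [2.57, 2.57, 3.14, 3.14, 3.14, 3.14, 3.14].

INTERFACE

Orientations are given as [roll, pitch, yaw] about the fixed x, y, z axes, in that order (R = Rz(yaw) Ry(pitch) Rx(roll)).
In Python, from workcell import robot gives the robot as it stands.
- The arm moves only by the shell command python3 -m jog 'ROWS' [FORCE]. ROWS is JSON, a list that holds one entry, the list of rows, each a list of 7 numbers: the shift along the tool's x, y, z as a fraction of full scale, then the turn, a rotation vector about the tool's x, y, z as a fraction of full scale, then the opening, from 0 (shut) to 1 (fully open). A call has 1 to 12 rows; each row shifts and turns the commanded pose from where the row before left it, along the tool's axes as they then stand; what a row does not reach is not made up. Full scale, the value 1, is 0.5 m for a shift and 45 degrees for a turn. A row lasts 1/8 s, in which the tool goes at most 62.5 mm and 10.7 degrees, less where a joint would pass 70% of its speed; a pose out of reach is approached as far as the arm can. A call with a number of a shift or a turn outside -1 to 1 is refused whole. A call with a gripper value outside its range is refused whole. The fingers move at their own pace and stop on an object; FORCE is the grip in N (left out, the last holds). Time passes only in rows, so rows that do not move let the fingers close. It gives the time, the measured TCP pose, the force, the opening and the grip force at its end, in the units of the state.
- robot.get_obs(): the state, without advancing time (a new reading comes with each control period).
- robot.grab_frame(name): name is "side" or "top"; returns a dict with "pixels" (384x512x3 uint8, red, green, blue), "fovy" (degrees; the focal length in pixels is half the picture's height over the tangent of half this angle, whatever the lens; pixels are square), "cx", "cy" (the principal point, pixels), "k1" (the pictures are not rectified: a ray, as slopes to the right and down, at radius r is drawn at 1 + k1 r^2 times it, then the intrinsics apply), "T" (4x4, takes a point from camera to world coordinates). Camera axes: x right, y up, looking along -z (the intrinsics and any distortion apply to the point x, -y, -z); pixel columns grow to the right and rows downward; lengths in mm; the calibration is good to about 2 mm. A picture is of the moment at which its call begins. There is no depth.
- robot.hand_in(): hands the job in; it is judged then, once.
The state is a dict: "t": time; "qpos": joint angles; "qd": joint speeds; "joint_torque": joint torques, N m; "position": TCP position; "tool_rot": TCP orientation; "wrist_force": force on the tool from outside, world axes, zero at the start; "ft_torque": the same for the moment, N m; "width": finger opening in mm; "finger_force": force on a finger pad.
Only numpy, scipy, OpenCV 4.12 (cv2) and the standard library are available. Lean on these libraries where they do the work, as an engineer would, in place of code of your own. Each camera call takes 0.05 s, during which the arm holds its last target. There are 200 camera calls.

## Working session

There is one attempt and no reset: what is moved stays moved. The work goes in short steps, Python scripts to look and compute and a shell command to move; the robot and the scene stay as the last step left them, time stands still between calls to the robot, and variables do not carry over. Pictures are saved under pics/ and viewed, at most 10 in all, crops included, and the job is handed in when it is done.

```bash
ls; mkdir -p pics
cat > h.py <<'E'
import numpy as np,cv2
from workcell import robot
def grab(n,f=None):
    d=robot.grab_frame(n)
    if f: cv2.imwrite('pics/'+f,cv2.cvtColor(d['pixels'],cv2.COLOR_RGB2BGR))
    return d
def ray(d,u,v):
    f=192/np.tan(np.radians(d['fovy'])/2)
    K=np.array([[f,0,d['cx']],[0,f,d['cy']],[0,0,1.]])
    p=cv2.undistortPoints(np.array([[[u,v]]],float),K,np.array([d['k1'],0,0,0.]))[0,0]
    T=np.array(d['T']); return T[:3,3],T[:3,:3]@np.array([p[0],-p[1],-1])
def plane(d,u,v,z):
    o,r=ray(d,u,v); return o+r*(z-o[2])/r[2]
def proj(d,P):
    T=np.array(d['T']);c=T[:3,:3].T@(np.array(P,float)-T[:3,3])
    f=192/np.tan(np.radians(d['fovy'])/2);a=np.array([c[0],-c[1]])/-c[2]
    a=a*(1+d['k1']*(a@a));return a*f+[d['cx'],d['cy']]
E
python3 - <<'E'
from h import *
for n in('top','side'):
    d=grab(n,n+'0.png');print(n,d['fovy'],d['cx'],d['cy'],d['k1'],np.round(d['T'],2).tolist())
o=robot.get_obs();print(o['t'],o['position'],o['tool_rot'],o['width'],o['wrist_force'])
E
```

```text
pics
top 44.130456110157766 255.1018294177531 194.5884663537967 -0.05325133802531087 [[-0.0, 1.0, -0.06, 479.32], [-1.0, -0.0, 0.01, 191.09], [0.01, 0.06, 1.0, 1460.23], [0.0, 0.0, 0.0, 1.0]]
side 52.844929105176895 256.3670218770223 198.84649097081575 -0.12208421737771484 [[-0.98, 0.11, -0.18, 351.24], [-0.21, -0.51, 0.84, 999.38], [0.0, 0.86, 0.52, 603.16], [0.0, 0.0, 0.0, 1.0]]
0.1 [168.65715921 627.07956885 168.86271406] [-3.13993487e+00 -1.39368066e-05  2.87878606e+00] 94.28133896171359 [-0.73119755  0.38057179  0.78865231]
```

View pics/top0.png

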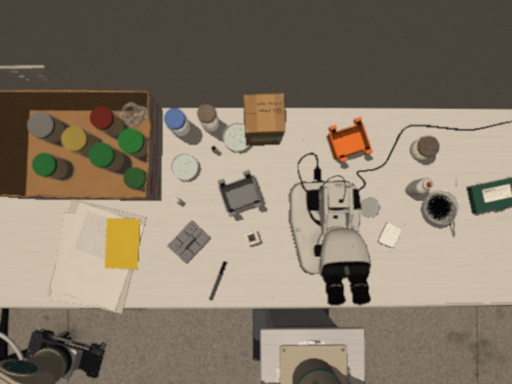

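View pics/side0.png

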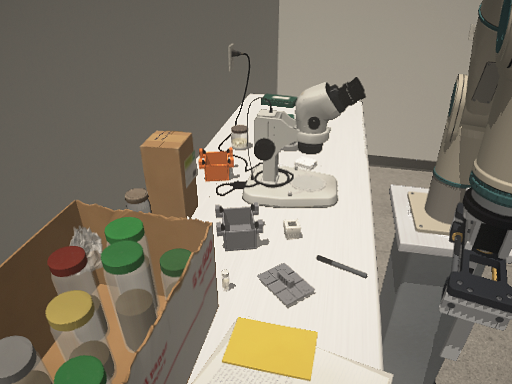

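The top view shows the case at (240,195), the cover at (190,242), the box at (253,238), the near dish at (185,167) and the vial at (180,200). In the side view these are the case at (240,228), the cover at (286,284), the box at (292,229) and the vial at (226,281).

Run:
```python
import cv2,numpy as np
a=cv2.imread('pics/top0.png')[150:270,155:275]; b=cv2.imread('pics/side0.png')[195:310,205:325]
a=cv2.resize(a,None,fx=5,fy=5,interpolation=cv2.INTER_CUBIC);cv2.imwrite('pics/a.png',a)
b=cv2.resize(b,None,fx=5,fy=5,interpolation=cv2.INTER_CUBIC);cv2.imwrite('pics/b.png',b)
```

```text
(no output)
```

View pics/a.png

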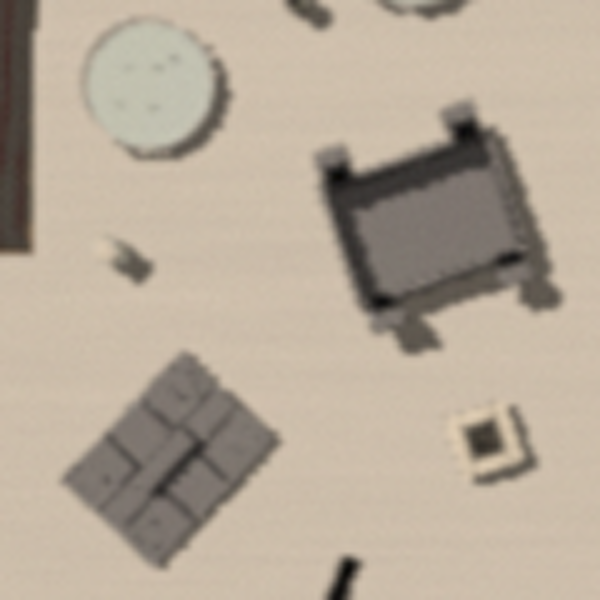

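View pics/b.png

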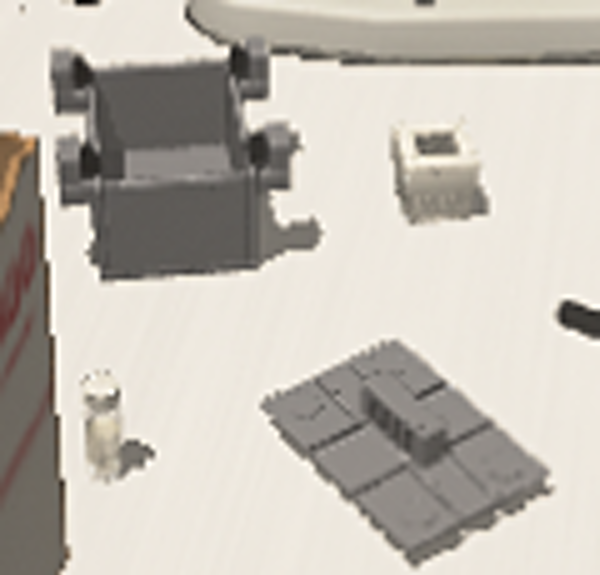

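The enlarged crops show the case with its long axis about 20° off world y, the cover turned about 45°, and the box with its dark window at (484,439) in the top crop and (435,142) in the side crop. Next I turn these points into poses.

```bash
cat > m.py <<'E'
from h import *
t=grab('top');s=grab('side')
tc=lambda x,y:((x+.5)/5-.5+155,(y+.5)/5-.5+150)
sc=lambda x,y:((x+.5)/5-.5+205,(y+.5)/5-.5+195)
def fit(m,name):
    A=np.array([q[:2] for q,_ in m],float);B=np.array([p for _,p in m])[:,:2]
    a=A-A.mean(0);b=B-B.mean(0)
    th=np.arctan2((a[:,0]*b[:,1]-a[:,1]*b[:,0]).sum(),(a*b).sum())
    R=np.array([[np.cos(th),-np.sin(th)],[np.sin(th),np.cos(th)]])
    c=B.mean(0)-R@A.mean(0);print(name,c.round(1),'yaw',round(np.degrees(th),1),'res',((A@R.T+c)-B).round(1).tolist())
T=lambda q,u,v:(q,plane(t,*tc(u,v),q[2]));S=lambda q,u,v:(q,plane(s,*sc(u,v),q[2]))
fit([T((50.5,40,73),335,163),T((50.5,-40,73),462,118),T((35,50,4),355,210),T((-39,40,65),383,300),T((-39,-40,65),512,258)],'caseT')
fit([S((39,54,0),102,280),S((-39,54,0),255,268),S((39,54,58),98,187),S((-39,54,58),250,180)],'caseS')
fit([T((39,-54,15.5),183,352),T((-39,-54,15.5),280,438),T((-39,54,15.5),163,568),T((39,54,15.5),62,480)],'covT')
fit([S((39,-54,15.5),392,340),S((-39,-54,15.5),550,485),S((-39,54,15.5),415,565),S((39,54,15.5),262,405)],'covS')
fit([S((19,-19,38),395,130),S((-19,-19,38),470,122),S((-19,19,38),480,155),S((19,19,38),402,165)],'boxS')
fit([T((19,19,38),450,412),T((19,-19,38),512,402),T((-19,-19,38),520,463),T((-19,19,38),462,475)],'boxT')
print('box win',plane(t,*tc(484,439),38),plane(s,*sc(435,142),38))
print('dish',plane(t,*tc(150,85),26),'vial',plane(t,*tc(106,245),51),plane(s,*sc(101,380),51))
g=t['pixels'].astype(int);
def mask(d,x0,y0,x1,y1,hi,k=8):
    im=cv2.resize(d['pixels'][y0:y1,x0:x1],None,fx=k,fy=k,interpolation=cv2.INTER_CUBIC)
    m=(cv2.cvtColor(im,cv2.COLOR_RGB2GRAY)<hi).astype(np.uint8)
    c=max(cv2.findContours(m,cv2.RETR_EXTERNAL,cv2.CHAIN_APPROX_NONE)[0],key=cv2.contourArea)
    pts=[((x+.5)/k-.5+x0,(y+.5)/k-.5+y0) for x,y in c[:,0]]
    return pts
for nm,d,b,z,hi in(('cover T',t,(160,212,217,268),15.5,150),('cover S',s,(255,262,318,310),15.5,170),('win T',t,(245,230,261,246),38,130),('win S',s,(285,218,300,228),38,170)):
    P=np.array([plane(d,*p,z)[:2] for p in mask(d,*b,hi)],np.float32);print(nm,cv2.minAreaRect(P))
E
python3 m.py
```

```text
caseT [560.3 216.3] yaw 19.9 res [[-0.2, -1.5], [0.5, -2.2], [5.2, 10.9], [-4.1, -4.0], [-1.5, -3.2]]
caseS [562.6 221.3] yaw 18.0 res [[1.2, 1.2], [-1.0, 2.4], [2.2, -0.2], [-2.3, -3.4]]
covT [418.7 374.7] yaw 47.9 res [[1.0, -0.9], [1.0, 0.5], [-0.5, 2.1], [-1.5, -1.7]]
covS [417.5 383.9] yaw -43.4 res [[-23.8, 1.6], [-0.6, -24.2], [23.9, -2.0], [0.6, 24.6]]
boxS [430.2 185.5] yaw 20.1 res [[1.6, -4.3], [3.1, -2.0], [-1.5, 5.1], [-3.3, 1.3]]
boxT [432.1 184. ] yaw 9.7 res [[-0.0, 0.4], [0.4, 0.1], [-0.6, -1.6], [0.1, 1.1]]
box win [431.49011215 185.19173754  38.        ] [431.2141525  184.98916693  38.        ]
dish [646.03620008 388.04858588  26.        ] vial [547.40856792 410.16813798  51.        ] [544.31952381 408.95485809  51.        ]
cover T ((418.10089111328125, 374.47821044921875), (84.58972930908203, 110.97821807861328), 46.769508361816406)
cover S ((416.9393615722656, 383.7204895019531), (82.50125122070312, 118.98452758789062), 46.88216018676758)
win T ((431.3316955566406, 185.37477111816406), (20.18646240234375, 19.748985290527344), 18.40730857849121)
win S ((430.78497314453125, 186.5516357421875), (21.500640869140625, 19.735397338867188), 16.702808380126953)
```

```bash
cat > plan.py <<'E'
import sys
from h import *
from scipy.spatial.transform import Rotation as Ro
x,y,z,close=map(float,sys.argv[1:5])   # close = wanted world angle (deg) of tool y
o=robot.get_obs();R=Ro.from_euler('xyz',o['tool_rot'])
cz=(close+90);cands=[Ro.from_euler('xyz',[np.pi,0,np.radians(cz+k)]) for k in(0,180)]
G=min(cands,key=lambda g:(R.inv()*g).magnitude())
v=(R.inv()*G).as_rotvec(degrees=True)/45
d=G.as_matrix().T@(np.array([x,y,z])-o['position'])/500
print('t',round(o['t'],2),'pos',np.round(o['position'],1),'rot',np.round(o['tool_rot'],3),'w',round(float(np.ravel(o['width'])[0]),1),'F',np.round(o['wrist_force'],1),'q7',round(o['qpos'][6],2))
print('turn',v.round(4),'then shift',d.round(4),'mm',(d*500).round(1))
E
sed -i "s/^fit(\[S((39,-54,15.5),392.*/fit([S((39,-54,15.5),262,405),S((-39,-54,15.5),392,340),S((-39,54,15.5),550,485),S((39,54,15.5),415,560)],'covS')/; s/T((35,50,4),355,210),//" m.py; python3 m.py | egrep 'case|covS'; python3 plan.py 431.2 185.3 120 108
```

```text
caseT [561.6 219.1] yaw 19.1 res [[1.8, 0.8], [1.6, -0.2], [-2.5, -0.6], [-0.9, -0.1]]
caseS [562.6 221.3] yaw 18.0 res [[1.2, 1.2], [-1.0, 2.4], [2.2, -0.2], [-2.3, -3.4]]
covS [417.6 383.2] yaw 46.2 res [[1.2, 2.2], [-3.1, 1.4], [-1.1, -3.1], [2.9, -0.5]]
t 0.3 pos [168.8 627.5 169.4] rot [-3.141 -0.     2.879] w 93.7 F [-0.2  0.1 -0.3] q7 -0.02
turn [-7.000e-04 -2.000e-04 -7.346e-01] then shift [-0.2259 -1.0033  0.0988] mm [-112.9 -501.6   49.4]
```

```bash
python3 -m jog '[[[0,0,0,0,0,-0.184,1],[0,0,0,0,0,-0.184,1],[0,0,0,0,0,-0.184,1],[0,0,0,0,0,-0.183,1],[-0.02,-0.1,0,0,0,0,0.7],[-0.025,-0.1,0,0,0,0,0.7],[-0.025,-0.1,0,0,0,0,0.7],[-0.025,-0.1,0,0,0,0,0.7],[-0.025,-0.1,0,0,0,0,0.7],[-0.025,-0.1,0,0,0,0,0.7],[-0.025,-0.1,0,0,0,0,0.7],[-0.025,-0.1,0,0,0,0,0.7]]]' && python3 -m jog '[[[-0.025,-0.1,0.02,0,0,0,0.7],[-0.006,-0.1,0.04,0,0,0,0.7],[0,0,0.04,0,0,0,0.7],[0,0,0,0,0,0,0.7],[0,0,0,0,0,0,0.7]]]'; python3 plan.py 431.2 185.3 9 108
```

```text
t: 1.8
position: [386.2, 276.1, 169.9]
tool_rot: [3.141, 0.001, -2.827]
wrist_force: [0.6, 0.9, 0.2]
width: 65.7
finger_force: 0.0
t: 2.42
position: [431.1, 188.1, 120.2]
tool_rot: [3.141, 0.001, -2.826]
wrist_force: [0.8, -0.2, -0.4]
width: 65.9
finger_force: 0.0
t 2.42 pos [431.1 188.1 120.2] rot [ 3.141e+00  1.000e-03 -2.826e+00] w 65.9 F [ 0.8 -0.2 -0.4] q7 1.35
turn [0.0007 0.0011 0.002 ] then shift [ 0.0016 -0.0054  0.2225] mm [  0.8  -2.7 111.2]
```

```bash
python3 -m jog '[[[0.0016,-0.0054,0.08,0,0,0,0.7],[0,0,0.07,0,0,0,0.7],[0,0,0.04,0,0,0,0.7],[0,0,0.0325,0,0,0,0.7],[0,0,0,0,0,0,0.7],[0,0,0,0,0,0,0.38],[0,0,0,0,0,0,0.35],[0,0,0,0,0,0,0.3],[0,0,0,0,0,0,0.3],[0,0,0,0,0,0,0.3],[0,0,0,0,0,0,0.3]]]' 15; python3 plan.py 561.8 220 160 109
```

```text
t: 3.8
position: [431.0, 184.3, 8.4]
tool_rot: [3.142, -0.0, -2.827]
wrist_force: [0.8, -0.1, -0.3]
width: 28.2
finger_force: 0.0
t 3.8 pos [431.  184.3   8.4] rot [ 3.142 -0.    -2.827] w 28.2 F [ 0.8 -0.1 -0.3] q7 1.32
turn [ 0.0001 -0.0001 -0.0219] then shift [-0.2706 -0.0177 -0.3032] mm [-135.3   -8.9 -151.6]
```

Run:
```python
from h import *
t=grab('top');s=grab('side')
a=cv2.resize(t['pixels'][190:270,190:290],None,fx=4,fy=4,interpolation=2);b=cv2.resize(s['pixels'][130:290,230:330],None,fx=3.2,fy=3.2,interpolation=2)
H=max(a.shape[0],b.shape[0]);a=cv2.copyMakeBorder(a,0,H-a.shape[0],0,0,0);b=cv2.copyMakeBorder(b,0,H-b.shape[0],0,0,0)
cv2.imwrite('pics/c.png',np.hstack([a,b])[:,:,::-1])
```

```text
(no output)
```

View pics/c.png

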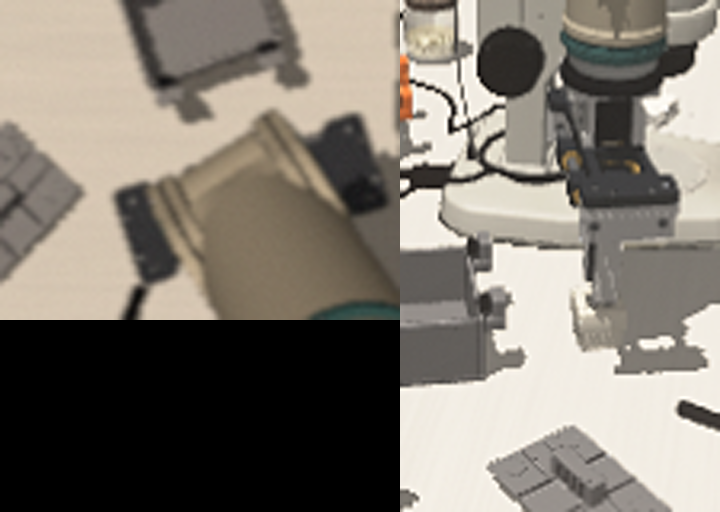

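The picture shows the near fingertip at about (600,300) over the box at (595,320), and the reported width of 28 mm means nothing is gripped. I'll compare the projected TCP with the box.

Run:
```python
from h import *
o=robot.get_obs();s=grab('side','s1.png');t=grab('top')
p=np.array(o['position']);u=np.array([np.cos(np.radians(108)),np.sin(np.radians(108)),0])
print({k:np.round(v,2).tolist() for k,v in o.items()})
q=lambda P:(proj(s,P)-[262,190])*10
for k in(14,-14,45):print(k,q(p+u*k))
for c in[(17,17,0),(-17,17,0),(19,19,38),(-19,19,38),(19,-19,38),(-19,-19,38)]:
  a=np.radians(18);print(c,q([431.2+c[0]*np.cos(a)-c[1]*np.sin(a),185.3+c[0]*np.sin(a)+c[1]*np.cos(a),c[2]]).round())
cv2.imwrite('pics/d.png',cv2.resize(s['pixels'][190:245,262:340],None,fx=10,fy=10,interpolation=2)[:,:,::-1])
```

```text
{'t': 3.9, 'qpos': [-0.43, 0.65, -0.05, 2.15, 0.1, 0.34, 1.32], 'qd': [0.0, 0.0, 0.0, -0.0, 0.0, -0.0, -0.0], 'joint_torque': [0.0, -45.02, 0.09, -7.42, 0.0, 0.08, 0.0], 'position': [430.97, 184.33, 8.38], 'tool_rot': [3.14, -0.0, -2.83], 'wrist_force': [1.24, 0.8, -0.01], 'ft_torque': [-0.01, 0.01, -0.0], 'finger_force': 0.0, 'width': 28.12}
14 [301.40614298 454.14500047]
-14 [282.04805963 390.94402945]
45 [323.89413725 527.63820245]
(17, 17, 0) [235. 494.]
(-17, 17, 0) [365. 485.]
(19, 19, 38) [235. 378.]
(-19, 19, 38) [384. 369.]
(19, -19, 38) [211. 294.]
(-19, -19, 38) [354. 285.]
```

View pics/d.png

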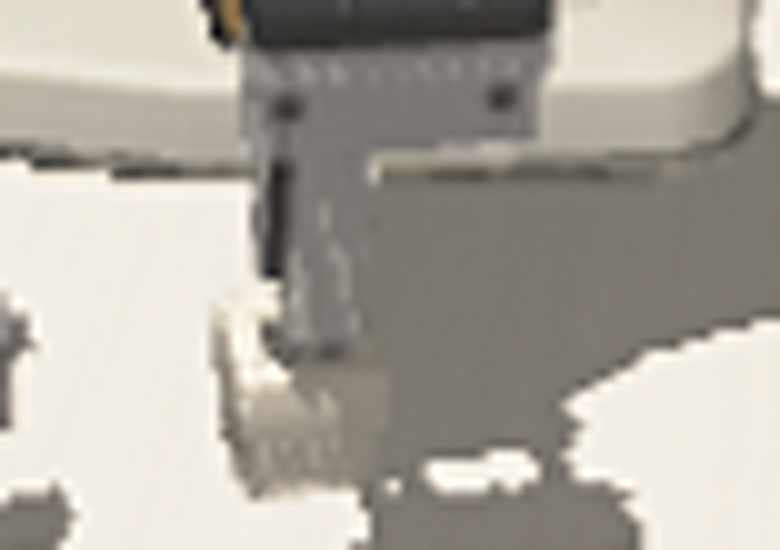

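The fingertip seems to end at about (320,350), at or above the lid top, although the reported TCP z is 8 mm. I'll project the gripper's body into both views to test that.

Run:
```python
from h import *
o=robot.get_obs();s=grab('side','s1.png');t=grab('top','t1.png')
p=np.array(o['position']);u=np.array([np.cos(np.radians(108)),np.sin(np.radians(108)),0]);v=np.array([u[1],-u[0],0])
q=lambda P:((proj(s,P)-[262,190])*10).round()
T=lambda P:((proj(t,P)-[190,190])*4).round()
for dz in(0,35):
  for a,b,z in((89,37,97),(89,-37,97),(-89,37,97),(-89,-37,97),(14,8,0),(14,-8,0),(27,8,0),(27,-8,0),(27,8,40),(27,-8,40)):
    P=p+u*a+v*b+np.array([0,0,z+dz]);print(dz,(a,b,z),'side d.png',q(P),'top c.png',T(P))
```

```text
0 (89, 37, 97) side d.png [223. 317.] top c.png [112. 183.]
0 (89, -37, 97) side d.png [541. 298.] top c.png [144. 282.]
0 (-89, 37, 97) side d.png [111. -62.] top c.png [349. 105.]
0 (-89, -37, 97) side d.png [385. -75.] top c.png [382. 204.]
0 (14, 8, 0) side d.png [271. 456.] top c.png [226. 185.]
0 (14, -8, 0) side d.png [332. 452.] top c.png [232. 205.]
0 (27, 8, 0) side d.png [280. 487.] top c.png [210. 190.]
0 (27, -8, 0) side d.png [342. 482.] top c.png [216. 210.]
0 (27, 8, 40) side d.png [287. 358.] top c.png [209. 192.]
0 (27, -8, 40) side d.png [351. 354.] top c.png [216. 212.]
35 (89, 37, 97) side d.png [229. 187.] top c.png [109. 184.]
35 (89, -37, 97) side d.png [554. 168.] top c.png [142. 286.]
35 (-89, 37, 97) side d.png [ 115. -179.] top c.png [352. 105.]
35 (-89, -37, 97) side d.png [ 393. -192.] top c.png [386. 206.]
35 (14, 8, 0) side d.png [277. 345.] top c.png [226. 186.]
35 (14, -8, 0) side d.png [340. 341.] top c.png [232. 207.]
35 (27, 8, 0) side d.png [286. 374.] top c.png [209. 192.]
35 (27, -8, 0) side d.png [349. 370.] top c.png [216. 212.]
35 (27, 8, 40) side d.png [294. 241.] top c.png [208. 194.]
35 (27, -8, 40) side d.png [359. 237.] top c.png [215. 215.]
```

```bash
python3 -m jog '[[[0,0,0,0,0,0,0.7],[0,0,0,0,0,0,0.7],[0,0,0,0,0,0,0.7],[0,0,0,0,0,0,0.7],[0,0,0.012,0,0,0,0.7],[0,0,0,0,0,0,0.7]]]' 15;python3 -m jog '[[[0,0,0.008,0,0,0,0.7],[0,0,0,0,0,0,0.7]]]'
```

```text
t: 4.85
position: [430.6, 184.2, 1.9]
tool_rot: [-3.141, -0.001, -2.827]
wrist_force: [0.3, 0.2, 0.3]
width: 66.0
finger_force: 0.0
t: 5.1
position: [430.8, 184.2, -1.9]
tool_rot: [-3.142, -0.001, -2.827]
wrist_force: [0.5, 1.0, 0.5]
width: 65.5
finger_force: 0.0
```

The TCP reads below zero with no contact, so its z readout is low by some tens of mm. I'll feel my way down.

```bash
for i in 1 2 3; do :; done; python3 -m jog '[[[0,0,0.012,0,0,0,0.7],[0,0,0,0,0,0,0.7]]]' | egrep 'posi|wrist'; python3 -m jog '[[[0,0,0.012,0,0,0,0.7],[0,0,0,0,0,0,0.7]]]'| egrep 'posi|wrist'; python3 -m jog '[[[0,0,0.012,0,0,0,0.7],[0,0,0,0,0,0,0.7]]]'| egrep 'posi|wrist'
python3 - <<'E'
from h import *
s=grab('side','s2.png')
cv2.imwrite('pics/e.png',cv2.resize(s['pixels'][190:245,262:340],None,fx=10,fy=10,interpolation=2)[:,:,::-1])
E
```

```text
position: [430.7, 184.2, -8.0]
wrist_force: [-0.3, -0.1, 0.2]
position: [430.7, 184.2, -14.0]
wrist_force: [-0.6, -0.3, -0.3]
position: [430.7, 184.2, -20.0]
wrist_force: [0.6, -0.6, 0.3]
```

View pics/e.png

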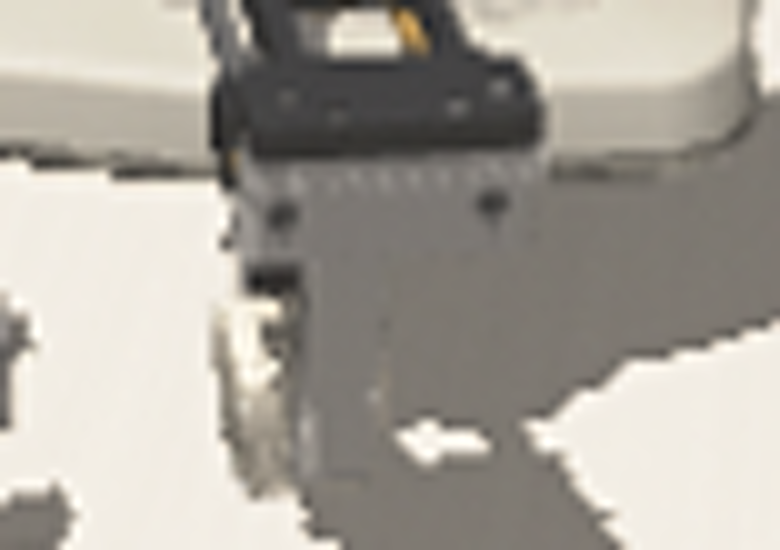

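The near fingertip is now at about (340,475), in front of the box and roughly 20–25 mm above the bench, so I can go a bit lower and close.

```bash
python3 -m jog '[[[0,0,0.012,0,0,0,0.7],[0,0,0,0,0,0,0.7]]]' | egrep 'posi|wrist'; python3 -m jog '[[[0,0,0.008,0,0,0,0.7],[0,0,0,0,0,0,0.7]]]'| egrep 'posi|wrist'; python3 -m jog '[[[0,0,0,0,0,0,0.45],[0,0,0,0,0,0,0.35],[0,0,0,0,0,0,0.3],[0,0,0,0,0,0,0.3],[0,0,0,0,0,0,0.3],[0,0,0,0,0,0,0.3]]]' 12
```

```text
position: [430.7, 184.2, -26.0]
wrist_force: [-0.4, -0.0, -0.2]
position: [430.8, 184.3, -29.8]
wrist_force: [-0.4, 0.2, -0.9]
t: 7.15
position: [431.1, 184.4, -29.5]
tool_rot: [3.141, 0.0, -2.827]
wrist_force: [0.8, 0.2, 1.4]
width: 39.0
finger_force: 12.0
```

```bash
python3 -m jog '[[[0,0,-0.02,0,0,0,0.3],[0,0,-0.06,0,0,0,0.3],[0,0,-0.06,0,0,-0.022,0.3],[0,0,-0.06,0,0,0,0.3],[0,0,-0.06,0,0,0,0.3],[0,0,0,0,0,0,0.3],[-0.07,-0.0044,0,0,0,0,0.3],[-0.07,-0.0044,0,0,0,0,0.3],[-0.07,-0.0044,0,0,0,0,0.3],[-0.06,-0.0044,0,0,0,0,0.3],[0,0,0,0,0,0,0.3],[0,0,0,0,0,0,0.3]]]'; python3 plan.py 561.8 220 100 109;  python3 - <<'E'
from h import *
s=grab('side','s3.png');t=grab('top')
a=cv2.resize(s['pixels'][165:265,200:320],None,fx=5,fy=5,interpolation=2)
cv2.imwrite('pics/f.png',a[:,:,::-1])
c=np.cos(np.radians(18.5));n=np.sin(np.radians(18.5))
R=lambda X,Y,Z:[561.8+X*c-Y*n,220+X*n+Y*c,Z]
for P in((39,54,58),(-39,54,58),(39,-54,58),(-39,-54,58),(35,50,58),(-35,50,58)):print(P,((proj(s,R(*P))-[200,165])*5).round())
for P in((19,19),(-19,19)):
  for z in(100,138):print(P,z,((proj(s,R(*P,z))-[200,165])*5).round())
E
```

```text
t: 8.65
position: [559.4, 219.3, 99.3]
tool_rot: [-3.141, -0.003, -2.81]
wrist_force: [-0.1, 0.4, -1.0]
width: 38.8
finger_force: 12.0
t 8.65 pos [559.4 219.3  99.3] rot [-3.141e+00 -3.000e-03 -2.810e+00] w 38.8 F [-0.1  0.4 -1. ] q7 1.4
turn [-0.0002 -0.0043  0.0003] then shift [-0.0049 -0.0002 -0.0013] mm [-2.4 -0.1 -0.7]
(39, 54, 58) [120. 333.]
(-39, 54, 58) [282. 323.]
(39, -54, 58) [111. 213.]
(-39, -54, 58) [259. 204.]
(35, 50, 58) [128. 328.]
(-35, 50, 58) [273. 318.]
(19, 19) 100 [155. 218.]
(19, 19) 138 [152. 150.]
(-19, 19) 100 [233. 213.]
(-19, 19) 138 [232. 145.]
```

View pics/f.png

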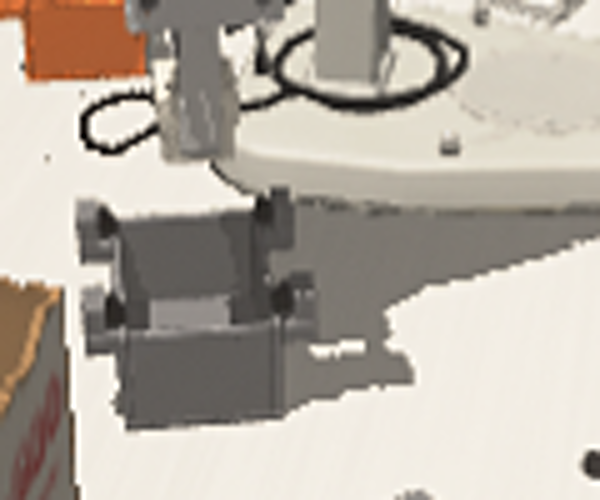

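The box hangs upright in the grip, centred over the mouth; the near rim corners are at (125,333) and (282,328), the box's lower edge near row 157. I'll lower it.

```bash
python3 -m jog '[[[-0.0049,0,0.05,0,0,0,0.3],[0,0,0.06,0,0,0,0.3],[0,0,0.05,0,0,0,0.3],[0,0,0.04,0,0,0,0.3],[0,0,0.03,0,0,0,0.3],[0,0,0,0,0,0,0.3]]]'; for i in 1 ; do python3 -m jog '[[[0,0,0.008,0,0,0,0.3],[0,0,0,0,0,0,0.3]]]'| egrep 'posi|wrist';python3 -m jog '[[[0,0,0.006,0,0,0,0.3],[0,0,0,0,0,0,0.3]]]'| egrep 'posi|wrist'; done
```

```text
t: 9.5
position: [562.6, 220.4, -15.4]
tool_rot: [-3.141, -0.002, -2.81]
wrist_force: [-0.1, -0.2, -0.1]
width: 38.9
finger_force: 12.0
position: [564.1, 221.0, -18.1]
wrist_force: [-0.5, -0.5, -0.4]
position: [563.8, 220.8, -21.6]
wrist_force: [0.3, 0.1, -0.2]
```

```bash
for i in 1; do python3 -m jog '[[[0,0,0.005,0,0,0,0.3],[0,0,0,0,0,0,0.3]]]'| egrep 'posi|wrist';python3 -m jog '[[[0,0,0.003,0,0,0,0.3],[0,0,0,0,0,0,0.3]]]'| egrep 'posi|wrist'; python3 -m jog '[[[0,0,0.003,0,0,0,0.3],[0,0,0,0,0,0,0.3]]]'| egrep 'posi|wrist';python3 -m jog '[[[0,0,0.003,0,0,0,0.3],[0,0,0,0,0,0,0.3]]]'| egrep 'posi|wrist'; done
```

```text
position: [563.7, 220.7, -24.3]
wrist_force: [-0.6, 0.6, 0.1]
position: [563.9, 220.9, -25.5]
wrist_force: [0.1, -0.6, 1.0]
position: [564.0, 220.9, -25.6]
wrist_force: [-2.7, -1.4, 11.8]
position: [564.5, 221.1, -26.6]
wrist_force: [-2.9, 0.1, 14.8]
```

```bash
python3 -m jog '[[[0,0,-0.003,0,0,0,0.42],[0,0,0,0,0,0,0.5],[0,0,0,0,0,0,0.5],[0,0,-0.02,0,0,0,0.5],[0,0,-0.06,0,0,0,0.5],[0,0,-0.08,0,0,0,0.5],[0,0,-0.08,0,0,0,0.5],[0,0,-0.02,0,0,0,0.5],[0,0,0,0,0,0,0.5]]]'; python3 plan.py 418 377 100 47
```

```text
t: 12.12
position: [564.0, 220.8, 103.3]
tool_rot: [3.142, 0.001, -2.81]
wrist_force: [-0.1, 0.1, 0.5]
width: 46.9
finger_force: 0.0
t 12.12 pos [564.  220.8 103.3] rot [ 3.142e+00  1.000e-03 -2.810e+00] w 46.9 F [-0.1  0.1  0.5] q7 1.4
turn [6.0000e-04 9.0000e-04 1.3779e+00] then shift [0.4265 0.0294 0.0066] mm [213.3  14.7   3.3]
```

Run:
```python
from h import *
s=grab('side','s4.png');t=grab('top')
a=cv2.resize(t['pixels'][170:230,215:265],None,fx=6,fy=6,interpolation=2);b=cv2.resize(s['pixels'][195:255,205:270],None,fx=6,fy=6,interpolation=2)
cv2.imwrite('pics/g.png',np.hstack([a,b])[:,:,::-1])
```

```text
(no output)
```

View pics/g.png

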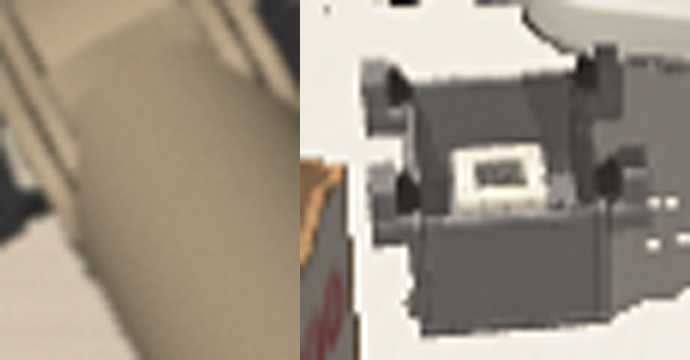

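The box stands upright in the middle of the case, its lid window at (500,175). Next I triangulate the cover's corners and rib from both views.

```bash
cat > tri.py <<'E'
from h import *
t=grab('top');s=grab('side')
tc=lambda x,y:((x+.5)/5-.5+155,(y+.5)/5-.5+150)
sc=lambda x,y:((x+.5)/5-.5+205,(y+.5)/5-.5+195)
def tri(a,b):
    (o,r),(p,q)=ray(t,*tc(*a)),ray(s,*sc(*b))
    k=np.linalg.lstsq(np.c_[r,-q],p-o,rcond=None)[0];A=o+r*k[0];B=p+q*k[1];return ((A+B)/2).round(1),np.linalg.norm(A-B).round(1)
for n,a,b in(('maxx',(183,352),(262,405)),('miny',(280,438),(392,340)),('minx',(163,568),(550,485)),('maxy',(62,480),(415,560)),('rib',(155,465),(408,415)),('boxwin0',(484,439),(435,142)),('vial',(106,245),(101,380))):print(n,*tri(a,b))
E
python3 tri.py
python3 - <<'E'
from h import *
s=grab('side')
g=cv2.cvtColor(cv2.resize(s['pixels'][262:312,255:320],None,fx=8,fy=8,interpolation=2),cv2.COLOR_RGB2GRAY)
m=(g<175).astype(np.uint8)
c=max(cv2.findContours(m,cv2.RETR_EXTERNAL,cv2.CHAIN_APPROX_NONE)[0],key=cv2.contourArea)
h=cv2.approxPolyDP(cv2.convexHull(c),14,True)[:,0]
for x,y in h:
    u,v=(x+.5)/8-.5+255,(y+.5)/8-.5+262;print(round(u,1),round(v,1),plane(s,u,v,15.5).round(1))
E
```

```text
maxx [483.5 368.6  12.5] 0.8
miny [432.4 309.7  10. ] 2.0
minx [352.3 381.7   2. ] 0.9
maxy [404.6 442.6   8.2] 2.5
rib [416.1 382.8  32.1] 0.1
boxwin0 [431.3 185.2  38.1] 0.3
vial [545.8 409.7  51.5] 3.3
283.2 262.7 [432.1 316.5  15.5]
313.8 288.3 [355.2 386.1  15.5]
314.8 292.2 [352.1 397.3  15.5]
287.7 307.9 [402.  452.8  15.5]
256.7 275.9 [482.8 373.   15.5]
```

```bash
python3 -m jog '[[[0,0,0,0,0,0.197,0.35],[0,0,0,0,0,0.197,0.35],[0,0,0,0,0,0.197,0.35],[0,0,0,0,0,0.197,0.35],[0,0,0,0,0,0.197,0.35],[0,0,0,0,0,0.197,0.35],[0,0,0,0,0,0.196,0.35],[0.1,0.007,0,0,0,0,0.35],[0.1,0.007,0,0,0,0,0.35],[0.1,0.007,0,0,0,0,0.35],[0.1,0.007,0,0,0,0,0.35],[0.025,0.002,0,0,0,0,0.35]]]'>/dev/null; python3 -m jog '[[[0,0,0,0,0,0,0.35]]]'>/dev/null; python3 plan.py 419 378 30 46.8
```

```text
t 14.0 pos [418.2 376.8 102.4] rot [-3.141  0.     2.393] w 33.0 F [ 1.3 -0.8  0.1] q7 0.22
turn [-0.0012  0.0005  0.0065] then shift [0.0006 0.0028 0.1447] mm [ 0.3  1.4 72.4]
```

```bash
python3 -m jog '[[[0.0006,0.0028,0.06,0,0,0,0.35],[0,0,0.06,0,0,0,0.35],[0,0,0.06,0,0,0,0.35],[0,0,0.02,0,0,0,0.35],[0,0,0,0,0,0,0.35]]]' | egrep 'posi|wrist'; python3 -m jog '[[[0,0,0.012,0,0,0,0.35],[0,0,0,0,0,0,0.35]]]'| egrep 'posi|wrist';python3 -m jog '[[[0,0,0.012,0,0,0,0.35],[0,0,0,0,0,0,0.35]]]'| egrep 'posi|wrist';python3 -m jog '[[[0,0,0.008,0,0,0,0.35],[0,0,0,0,0,0,0.35]]]'| egrep 'posi|wrist'
```

```text
position: [420.3, 376.5, 2.6]
wrist_force: [-0.3, 0.1, -0.6]
position: [419.7, 378.1, -2.6]
wrist_force: [0.0, 0.1, -0.4]
position: [419.1, 377.8, -9.3]
wrist_force: [-0.3, 0.4, 1.2]
position: [419.2, 377.8, -13.4]
wrist_force: [0.6, -0.6, -0.6]
```

```bash
python3 -m jog '[[[0,0,0.006,0,0,0,0.35],[0,0,0,0,0,0,0.35]]]' | egrep 'posi|wrist'; python3 -m jog '[[[0,0,0.006,0,0,0,0.35],[0,0,0,0,0,0,0.35]]]'| egrep 'posi|wrist';python3 -m jog '[[[0,0,0.004,0,0,0,0.35],[0,0,0,0,0,0,0.35]]]'| egrep 'posi|wrist'
```

```text
position: [419.3, 377.8, -16.3]
wrist_force: [-0.3, 0.9, -0.4]
position: [419.3, 377.8, -19.3]
wrist_force: [0.2, -0.3, 0.2]
position: [419.5, 378.0, -20.1]
wrist_force: [-1.7, -0.9, 8.0]
```

Contact with the flange at about −20, so true z ≈ reported + 35.5. I'll back off 2 mm and grip.

```bash
python3 -m jog '[[[0,0,-0.006,0,0,0,0.35],[0,0,0,0,0,0,0.25],[0,0,0,0,0,0,0.15],[0,0,0,0,0,0,0.05],[0,0,0,0,0,0,0.05],[0,0,0,0,0,0,0.05],[0,0,0,0,0,0,0.05]]]' 40; python3 -m jog '[[[0,0,-0.01,0,0,0,0.05],[0,0,-0.05,0,0,0,0.05],[0,0,-0.08,0,0,0,0.05],[0,0,-0.08,0,0,0,0.05],[0,0,-0.06,0,0,0,0.05],[0,0,-0.01,0,0,0,0.05],[0,0,0,0,0,0,0.05],[0,0,0,0,0,0,0.05]]]';python3 plan.py 562 220 128 19
```

```text
t: 17.0
position: [419.2, 377.8, -18.2]
tool_rot: [-3.141, -0.0, 2.391]
wrist_force: [1.0, 1.3, -1.1]
width: 13.6
finger_force: 40.0
t: 18.0
position: [418.5, 377.2, 125.5]
tool_rot: [-3.139, -0.0, 2.391]
wrist_force: [-0.6, -0.6, -2.0]
width: 13.5
finger_force: 40.0
t 18.0 pos [418.5 377.2 125.5] rot [-3.139 -0.     2.391] w 13.5 F [-0.6 -0.6 -2. ] q7 0.22
turn [-3.500e-03  6.000e-04  6.222e-01] then shift [-0.3907  0.169  -0.005 ] mm [-195.3   84.5   -2.5]
```

Run:
```python
from h import *
s=grab('side');t=grab('top')
cc=np.array([418.5,377.2]);zt=143.7+15.5
a=np.radians(46.8);ex=np.array([np.cos(a),np.sin(a)]);ey=np.array([-ex[1],ex[0]])
out=[]
for nm,d in(('s',s),('t',t)):
    w=[]
    for X in(-39,39):
        for Y in(-54,54):
            p=cc+X*ex+Y*ey;q=proj(d,[*p,zt]);w.append(q);print(nm,X,Y,q.round(1))
    w=np.array(w);lo=(w.min(0)-12).astype(int);hi=(w.max(0)+12).astype(int)
    im=cv2.resize(d['pixels'][lo[1]:hi[1],lo[0]:hi[0]],None,fx=6,fy=6,interpolation=2);print(nm,lo,im.shape)
    out.append(im)
H=max(i.shape[0] for i in out);out=[cv2.copyMakeBorder(i,0,H-i.shape[0],0,0,0) for i in out]
f=np.hstack(out);print(f.shape);sc=min(1,800/f.shape[1],600/f.shape[0]);print(sc);cv2.imwrite('pics/k.png',cv2.resize(f,None,fx=sc,fy=sc,interpolation=cv2.INTER_AREA)[:,:,::-1])
```

```text
s -39 -54 [286.6 209.5]
s -39 54 [321.4 234.3]
s 39 -54 [256.4 221.4]
s 39 54 [290.1 248.8]
s [244 197] (378, 534, 3)
t -39 -54 [205.3 239.1]
t -39 54 [178.2 268. ]
t 39 -54 [184.6 219.6]
t 39 54 [157.5 248.4]
t [145 207] (438, 432, 3)
(438, 966, 3)
0.8281573498964804
```

View pics/k.png

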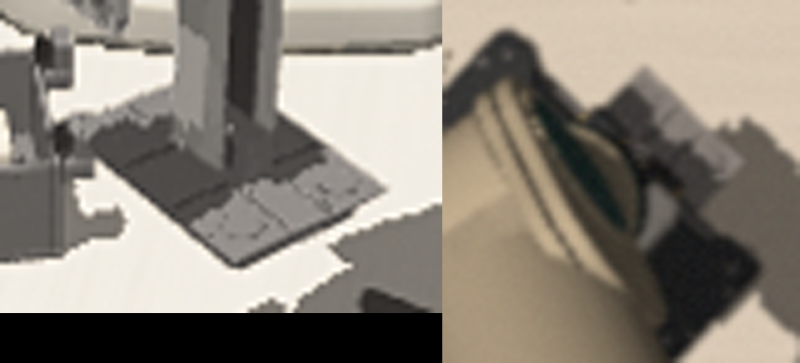

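The side view shows the cover's near corner at (240,262) and its right corner at (388,190). The top view shows two corners at (645,68) and (742,160). The cover hangs level with about 2 mm of offset along its long side, so I'll take it over the case.

```bash
python3 -m jog '[[[0,0,0,0,0,0.156,0.05],[0,0,0,0,0,0.156,0.05],[0,0,0,0,0,0.155,0.05],[0,0,0,0,0,0.155,0.05],[-0.078,0.034,0,0,0,0,0.05],[-0.078,0.034,0,0,0,0,0.05],[-0.078,0.034,0,0,0,0,0.05],[-0.078,0.034,0,0,0,0,0.05],[-0.078,0.034,0,0,0,0,0.05],[0,0,0.04,0,0,0,0.05],[0,0,0.04,0,0,0,0.05],[0,0,0,0,0,0,0.05]]]' ; python3 -m jog '[[[0,0,0,0,0,0,0.05],[0,0,0,0,0,0,0.05]]]'>/dev/null;  python3 plan.py 562.5 218 50 19
```

```text
t: 19.6
position: [561.5, 220.5, 84.7]
tool_rot: [-3.137, 0.0, 1.902]
wrist_force: [-0.2, 0.0, -0.3]
width: 14.0
finger_force: 40.0
t 19.85 pos [563.8 221.5  87.7] rot [ 3.14  -0.     1.903] w 13.9 F [-0.1  0.5 -1.4] q7 0.19
turn [ 0.0017 -0.      0.0006] then shift [-0.0059 -0.0048  0.0753] mm [-2.9 -2.4 37.7]
```

```bash
python3 -m jog '[[[-0.006,-0.0048,0.03,0,0,0,0.05],[0,0,0.03,0,0,0,0.05],[0,0,0.0154,0,0,0,0.05],[0,0,0,0,0,0,0.05],[0,0,0,0,0,0,0.05]]]'|egrep 'posi|wrist'; python3 plan.py 562.5 218 46 19; python3 -m jog '[[[0,0,0.008,0,0,0,0.05],[0,0,0,0,0,0,0.05]]]'|egrep 'posi|wrist'; python3 -m jog '[[[0,0,0.008,0,0,0,0.05],[0,0,0,0,0,0,0.05]]]'|egrep 'posi|wrist'
```

```text
position: [562.3, 217.7, 49.3]
wrist_force: [0.5, -0.7, -1.3]
t 20.48 pos [562.3 217.7  49.3] rot [3.141 0.    1.903] w 13.9 F [ 0.5 -0.7 -1.3] q7 0.22
turn [0.0005 0.0001 0.0001] then shift [0.0005 0.0006 0.0067] mm [0.3 0.3 3.3]
position: [561.8, 217.7, 45.1]
wrist_force: [-0.4, 0.4, -0.8]
position: [561.7, 217.6, 40.9]
wrist_force: [-0.5, -0.6, -1.6]
```

```bash
for i in 1; do python3 -m jog '[[[0,0,0.005,0,0,0,0.05],[0,0,0,0,0,0,0.05]]]'|egrep 'posi|wrist'; python3 -m jog '[[[0,0,0.004,0,0,0,0.05],[0,0,0,0,0,0,0.05]]]'|egrep 'posi|wrist'; python3 -m jog '[[[0,0,0.003,0,0,0,0.05],[0,0,0,0,0,0,0.05]]]'|egrep 'posi|wrist'
python3 - <<'E'
from h import *
print(robot.get_obs()['ft_torque'])
E
done
```

```text
position: [561.9, 217.6, 38.6]
wrist_force: [-0.5, -0.7, -0.3]
position: [562.1, 217.6, 36.8]
wrist_force: [0.3, 0.1, 1.2]
position: [562.2, 217.7, 35.4]
wrist_force: [-0.4, 0.1, 3.0]
[-0.11015413  0.17742124 -0.11326986]
```

```bash
python3 -m jog '[[[0,0,0,0,0,0,0.15],[0,0,0,0,0,0,0.35],[0,0,0,0,0,0,0.35],[0,0,-0.02,0,0,0,0.35],[0,0,-0.06,0,0,0,0.35],[0,0,-0.06,0,0,0,0.1],[0,0,-0.06,0,0,0,0],[0,0,0,0,0,0,0],[0,0,0,0,0,0,0]]]' 10
python3 -m jog '[[[0.1,0,0,0,0,0,0],[0.1,0,0,0,0,0,0],[0.1,0,0,0,0,0,0],[0,0,0,0,0,0,0]]]'
python3 - <<'E'
from h import *
s=grab('side','s5.png');t=grab('top','t5.png')
c=np.cos(np.radians(19));n=np.sin(np.radians(19))
R=lambda X,Y,Z:[561.8+X*c-Y*n,219.5+X*n+Y*c,Z]
g=lambda d:cv2.GaussianBlur(cv2.cvtColor(d['pixels'],cv2.COLOR_RGB2GRAY),(3,3),0)
for nm,d in(('s',s),('t',t)):
  print(nm,[((X,Y),proj(d,R(X,Y,69.5)).round(1).tolist()) for X in(-39,39) for Y in(-54,54)])
x=proj(t,R(0,0,70)).astype(int)
G=g(t)[x[1]-24:x[1]+24:2,x[0]-24:x[0]+24:2];print(x);print('\n'.join(' '.join('%3d'%v for v in r) for r in G))
E
```

```text
t: 22.85
position: [561.3, 217.6, 134.7]
tool_rot: [-3.141, -0.0, 1.903]
wrist_force: [0.2, -0.2, -0.2]
width: 0.3
finger_force: 0.0
t: 23.35
position: [509.1, 364.7, 133.0]
tool_rot: [-3.138, -0.002, 1.911]
wrist_force: [-0.1, 0.4, 0.9]
width: 0.2
finger_force: 0.0
s [((-39, -54), [251.6, 201.9]), ((-39, 54), [256.7, 225.4]), ((39, -54), [221.9, 203.8]), ((39, 54), [224.1, 227.7])]
t [((-39, -54), [261.4, 199.9]), ((-39, 54), [226.6, 211.9]), ((39, -54), [252.7, 174.9]), ((39, 54), [218.0, 186.8])]
[239 193]
205 205 205 205 205 205 205 205 204 204 204 204 204 204 203 198 188 188 203 203 203 204 203 203
204 204 204 203 204 204 204 204 204 203 204 204 204 202 181 155 140 153 196 204 203 204 204 204
204 204 204 204 204 204 204 204 205 205 205 204 205 200 159 120 105 110 181 203 205 205 205 205
204 204 204 205 205 204 204 205 204 205 205 205 206 205 171  91  40  54 130 159 193 205 205 205
206 206 205 204 201 206 206 206 207 206 206 207 205 198 176 105  70  95 122 128 148 196 206 205
206 199 182 164 161 195 205 205 206 205 200 188 164 143 132 122 121 124 128 124 122 181 204 205
205 181 1
[... 1018 characters left out ...]
 106 127 128 117 103  97  97
 97  94  95  95 103 121 123 123 124 125 127 114 110 128 128 128 124 106 119 107  94 101 111 101
 96  95  96  96  98 119 126 126 123 117 127 121 107 124 125 117 106  99  97  98 119 125 117 103
 97  96  96  97 111 121 128 125 122 121 127 123 101  99 103  97  97  96  96  95  96 106  97  95
 96  96 100 100 148 165 131 123 119 115 111 104  94  94  96  96  96  95  99 117 139 160 119  96
107 133 153 114 153 191 148 114  93  90  98  96  96  95  95  98 107 128 155 188 201 202 177 134
179 195 185 118 128 191 187 139 117 124 110  94  96 114 133 154 178 195 202 204 204 205 204 194
204 204 194 126 104 167 197 157 135 122 100  95  97 142 196 203 205 205 205 205 205 205 205 205
```

The cover sits in the expected place: its measured edges match the prediction to within 0.3 px. Next I press the corners with shut fingers, turned so that they are narrow across case x.

```bash
python3 -m jog '[[[0,0,0,0,0,-0.2,0],[0,0,0,0,0,-0.2,0],[0,0,0,0,0,-0.2,0],[0,0,0,0,0,-0.2,0],[0,0,0,0,0,-0.2,0],[0,0,0,0,0,-0.2,0],[0,0,0,0,0,-0.2,0],[0,0,0,0,0,-0.2,0],[0,0,0,0,0,-0.2,0],[0,0,0,0,0,-0.2,0],[0,0,0,0,0,0,0]]]'>/dev/null
cat > cor.py <<'E'
import numpy as np,sys
a=np.radians(19);X,Y=[(24,40),(24,-40),(-24,40),(-24,-40)][int(sys.argv[1])]
print(round(561.8+X*np.cos(a)-Y*np.sin(a),1),round(219.5+X*np.sin(a)+Y*np.cos(a),1))
E
python3 plan.py $(python3 cor.py 0) 50 109
```

```text
t 24.82 pos [514.  356.9 134.6] rot [-3.141e+00 -1.000e-03 -2.815e+00] w 0.6 F [-0.3  0.1  0.3] q7 1.2
turn [-0.0013 -0.0014 -0.006 ] then shift [-0.0491 -0.211   0.1693] mm [ -24.5 -105.5   84.6]
```

```bash
python3 -m jog '[[[-0.016,-0.07,0,0,0,-0.006,0],[-0.016,-0.07,0,0,0,0,0],[-0.017,-0.071,0.02,0,0,0,0],[0,0,0.06,0,0,0,0],[0,0,0.05,0,0,0,0],[0,0,0.039,0,0,0,0],[0,0,0,0,0,0,0],[0,0,0,0,0,0,0]]]'|egrep 'posi|wrist'; python3 plan.py $(python3 cor.py 0) 36 109
```

```text
position: [571.6, 267.4, 51.3]
wrist_force: [0.2, 0.3, -0.1]
t 25.82 pos [571.6 267.4  51.3] rot [-3.141e+00  1.000e-03 -2.807e+00] w 0.6 F [ 0.2  0.3 -0.1] q7 1.37
turn [-0.0004  0.001   0.0036] then shift [ 0.0017 -0.0044  0.0306] mm [ 0.8 -2.2 15.3]
```

```bash
python3 -m jog '[[[0.0017,-0.0044,0.02,0,0,0,0],[0,0,0.01,0,0,0,0],[0,0,0,0,0,0,0]]]'|egrep 'posi|wrist'; python3 -m jog '[[[0,0,0.006,0,0,0,0],[0,0,0,0,0,0,0]]]'|egrep 'posi|wrist';python3 -m jog '[[[0,0,0.006,0,0,0,0],[0,0,0,0,0,0,0]]]'|egrep 'posi|wrist';python3 -m jog '[[[0,0,0.004,0,0,0,0],[0,0,0,0,0,0,0]]]'|egrep 'posi|wrist';python3 -m jog '[[[0,0,0.004,0,0,0,0],[0,0,0,0,0,0,0]]]'|egrep 'posi|wrist'
```

```text
position: [570.5, 265.3, 35.3]
wrist_force: [-0.8, 0.3, 0.5]
position: [570.8, 265.6, 32.6]
wrist_force: [-0.5, -1.1, 0.5]
position: [571.1, 265.8, 29.8]
wrist_force: [-0.7, 0.3, 0.6]
position: [571.4, 265.9, 28.7]
wrist_force: [-0.6, 0.1, 6.4]
position: [571.6, 266.0, 27.9]
wrist_force: [-3.0, -0.7, 14.1]
```

```bash
python3 -m jog '[[[0,0,0.004,0,0,0,0],[0,0,0,0,0,0,0]]]'|egrep 'posi|wrist'; python3 -m jog '[[[0,0,0.004,0,0,0,0],[0,0,0,0,0,0,0]]]'|egrep 'posi|wrist';python3 -m jog '[[[0,0,0.004,0,0,0,0],[0,0,0,0,0,0,0]]]'|egrep 'posi|wrist'
```

```text
position: [571.9, 266.1, 27.2]
wrist_force: [-4.7, -2.1, 21.4]
position: [571.9, 266.1, 26.8]
wrist_force: [-7.9, -3.1, 33.2]
position: [573.0, 266.5, 26.6]
wrist_force: [-8.3, -4.3, 42.9]
```

```bash
python3 -m jog '[[[0,0,-0.03,0,0,0,0],[0,0,-0.05,0,0,0,0],[0,0,-0.05,0,0,0,0],[0,0,0,0,0,0,0]]]'|egrep 'posi|wrist'; python3 plan.py $(python3 cor.py 1) 38 109; python3 plan.py $(python3 cor.py 3) 38 109;python3 plan.py $(python3 cor.py 2) 38 109
```

```text
position: [572.2, 266.1, 86.2]
wrist_force: [-0.0, 0.1, -0.2]
t 28.45 pos [572.2 266.1  86.2] rot [ 3.141e+00  3.000e-03 -2.805e+00] w 0.5 F [-0.   0.1 -0.2] q7 1.37
turn [0.0006 0.0043 0.006 ] then shift [ 0.0019 -0.1613  0.0964] mm [  1.  -80.7  48.2]
t 28.45 pos [572.2 266.1  86.2] rot [ 3.141e+00  3.000e-03 -2.805e+00] w 0.5 F [-0.   0.1 -0.2] q7 1.37
turn [0.0006 0.0043 0.006 ] then shift [ 0.0979 -0.1613  0.0964] mm [ 49.  -80.6  48.2]
t 28.45 pos [572.2 266.1  86.2] rot [ 3.141e+00  3.000e-03 -2.805e+00] w 0.5 F [-0.   0.1 -0.2] q7 1.37
turn [0.0006 0.0043 0.006 ] then shift [ 0.0979 -0.0014  0.0964] mm [48.9 -0.7 48.2]
```

```bash
python3 -m jog '[[[0.002,-0.08,0,0,0,0,0],[0,-0.081,0,0,0,0,0],[0,0,0,0,0,0,0],[0,0,0.05,0,0,0,0],[0,0,0.047,0,0,0,0],[0,0,0,0,0,0,0]]]'|egrep 'posi|wrist'; python3 plan.py $(python3 cor.py 1) 38 109; python3 -m jog '[[[0,0,0.006,0,0,0,0],[0,0,0,0,0,0,0]]]'|egrep 'posi|wrist';python3 -m jog '[[[0,0,0.006,0,0,0,0],[0,0,0,0,0,0,0]]]'|egrep 'posi|wrist';python3 -m jog '[[[0,0,0.004,0,0,0,0],[0,0,0,0,0,0,0]]]'|egrep 'posi|wrist';python3 -m jog '[[[0,0,0.004,0,0,0,0],[0,0,0,0,0,0,0]]]'|egrep 'posi|wrist'
```

```text
position: [593.8, 189.6, 33.6]
wrist_force: [0.1, 0.5, 0.3]
t 29.2 pos [593.8 189.6  33.6] rot [ 3.141 -0.005 -2.804] w 0.6 F [0.1 0.5 0.3] q7 1.49
turn [ 0.001  -0.0068  0.0077] then shift [-0.0068 -0.0027 -0.0087] mm [-3.4 -1.3 -4.4]
position: [596.8, 189.6, 33.7]
wrist_force: [-0.2, 0.1, -0.1]
position: [596.6, 189.2, 30.4]
wrist_force: [-0.2, -0.1, 0.3]
position: [596.7, 189.2, 28.3]
wrist_force: [1.3, 0.6, 1.3]
position: [597.2, 189.4, 27.3]
wrist_force: [-1.1, -0.9, 7.0]
```

```bash
python3 -m jog '[[[0,0,0.004,0,0,0,0],[0,0,0,0,0,0,0]]]'|egrep 'posi|wrist';python3 -m jog '[[[0,0,0.004,0,0,0,0],[0,0,0,0,0,0,0]]]'|egrep 'posi|wrist';python3 -m jog '[[[0,0,0.004,0,0,0,0],[0,0,0,0,0,0,0]]]'|egrep 'posi|wrist'; python3 -m jog '[[[0,0,0.004,0,0,0,0],[0,0,0,0,0,0,0]]]'|egrep 'posi|wrist'
python3 - <<'E'
from h import *
im={n:cv2.cvtColor(cv2.imread('pics/%s.png'%n),cv2.COLOR_BGR2GRAY) for n in('s4','s5')}
s=grab('side','s6.png');im['s6']=cv2.cvtColor(s['pixels'],cv2.COLOR_RGB2GRAY)
for n in im:
  print(n);print('\n'.join(str(v)+': '+' '.join('%3d'%x for x in im[n][v,214:272:2]) for v in range(196,254,2)))
c=np.cos(np.radians(19));k=np.sin(np.radians(19))
R=lambda X,Y,Z:[561.8+X*c-Y*k,219.5+X*k+Y*c,Z]
for z in(58,60.5,69.5):print(z,[proj(s,R(X,54,z)).round(1).tolist() for X in(-39,0,39)])
E
```

```text
position: [597.3, 189.5, 26.7]
wrist_force: [-4.0, -1.0, 17.1]
position: [597.3, 189.5, 26.4]
wrist_force: [-7.3, -2.7, 27.3]
position: [597.4, 189.5, 26.1]
wrist_force: [-9.6, -3.7, 40.5]
position: [597.4, 189.6, 25.9]
wrist_force: [-13.5, -4.8, 52.2]
s4
196: 236 238 242 215 216 224 238 236 236 237 221 220 224 230 119 171 178 179 188 201 210 217 222 225 231 233 229 229 227
198: 235 236 236 236 237 237 235 236 236 237 236 236 236 238  68 169 173 179 182 183 184 183 182 180 180 183 187 189 198
200: 235 236 236 235 237 236 236 235 237 237 236 236 236 237 243  77 174 177 178 180 181 180 180 179 179 179 179 179 179
202: 236 237 236 237 237 235 235 236 236 236 237 235 236 236 237 240 205 129 160 179 120 120 181 177 176 176 176 176 177
204: 237 218 209 242 237 236 236 236 237 237 236 236 237 237 237 237 240 222 220  62  69  73 169 116 121 121 150 154 176
206: 240 138 141  86 248 237 237 238 240 240 239 240 240 242 221 222 200 200 162  41  57  81  83 114 111 113  78  88 116
208: 242 143 131  39  72 201 196 168 136 143 134 123 125 114  74  77  78  77  66  43  56  81  84 121 120 120 119 120 1
[... 9148 characters left out ...]
  94  94  94  93  94  83  99 120 119 114 111 111 231 237
246: 250 236 236 236 230  86  81  93  92  93  94  93  92  93  93  93  94  94  93  94  81  98 113 231 241 238 239 238 236
248:  75 235 236 234 237 190  79  92  93  92  98  96 103 102  96  96  94 100  92  89  87 124 241 237 235 236 236 237 236
250:  76 237 234 233 236 243  84  83  80  89 157 156 193 231 229 232 232 237 234 235 239 237 234 237 234 236 236 237 236
252:  70 238 234 234 236 238 235 240 239 236 238 238 235 235 235 235 236 237 236 237 236 236 235 236 235 236 236 236 235
58 [[256.7, 229.3], [240.5, 230.5], [224.3, 231.6]]
60.5 [[256.7, 228.5], [240.5, 229.6], [224.2, 230.7]]
69.5 [[256.7, 225.4], [240.4, 226.5], [224.1, 227.7]]
```

The side image shows corner 0 flush, with no dark gap under the flange at columns 224–232; the gap is still open on the −x side. On to corner 3.

```bash
python3 -m jog '[[[0,0,-0.04,0,0,0,0],[0,0,-0.05,0,0,0,0],[0,0,-0.04,0,0,0,0],[0,0,0,0,0,0,0]]]'|egrep 'posi|wrist';python3 plan.py $(python3 cor.py 3) 38 109; python3 -m jog '[[[0.05,0,0,0,0,0,0],[0.046,0,0,0,0,0,0],[0,0,0,0,0,0,0]]]'|egrep 'posi|wrist'; python3 plan.py $(python3 cor.py 3) 38 109
```

```text
position: [597.7, 189.6, 84.5]
wrist_force: [-0.2, 0.2, -0.3]
t 31.75 pos [597.7 189.6  84.5] rot [ 3.142e+00  3.000e-03 -2.805e+00] w 0.6 F [-0.2  0.2 -0.3] q7 1.49
turn [0.0001 0.0039 0.006 ] then shift [0.0964 0.0001 0.093 ] mm [48.2  0.  46.5]
position: [549.1, 172.5, 82.2]
wrist_force: [-0.4, 0.2, 1.1]
t 32.12 pos [549.1 172.5  82.2] rot [-3.141e+00 -3.000e-03 -2.805e+00] w 0.6 F [-0.4  0.2  1.1] q7 1.49
turn [-0.0002 -0.0042  0.0061] then shift [-0.0065  0.0008  0.0884] mm [-3.3  0.4 44.2]
```

```bash
python3 -m jog '[[[0,0,0,0,0,0,0],[0,0,0.04,0,0,0,0],[0,0,0.04,0,0,0,0],[0,0,0,0,0,0,0],[0,0,0,0,0,0,0]]]'|egrep 'posi|wrist';python3 plan.py $(python3 cor.py 3) 38 109;for i in 1;do python3 -m jog '[[[0,0,0.008,0,0,0,0],[0,0,0,0,0,0,0]]]'|egrep 'posi|wrist';python3 -m jog '[[[0,0,0.006,0,0,0,0],[0,0,0,0,0,0,0]]]'|egrep 'posi|wrist';python3 -m jog '[[[0,0,0.006,0,0,0,0],[0,0,0,0,0,0,0]]]'|egrep 'posi|wrist';done
```

```text
position: [552.1, 173.7, 43.5]
wrist_force: [-0.3, 0.3, -0.8]
t 32.75 pos [552.1 173.7  43.5] rot [ 3.141e+00  1.000e-03 -2.805e+00] w 0.8 F [-0.3  0.3 -0.8] q7 1.48
turn [0.0002 0.0012 0.0062] then shift [-0.0002  0.0003  0.011 ] mm [-0.1  0.1  5.5]
position: [551.3, 173.4, 39.4]
wrist_force: [0.2, 0.1, 0.2]
position: [551.0, 173.3, 36.1]
wrist_force: [0.1, 0.3, -0.0]
position: [551.0, 173.3, 33.0]
wrist_force: [0.7, 0.5, 0.5]
```

```bash
for i in 1;do python3 -m jog '[[[0,0,0.006,0,0,0,0],[0,0,0,0,0,0,0]]]'|egrep 'posi|wrist';python3 -m jog '[[[0,0,0.006,0,0,0,0],[0,0,0,0,0,0,0]]]'|egrep 'posi|wrist';python3 -m jog '[[[0,0,0.004,0,0,0,0],[0,0,0,0,0,0,0]]]'|egrep 'posi|wrist';python3 -m jog '[[[0,0,0.004,0,0,0,0],[0,0,0,0,0,0,0]]]'|egrep 'posi|wrist'; python3 -m jog '[[[0,0,0.004,0,0,0,0],[0,0,0,0,0,0,0]]]'|egrep 'posi|wrist';done
```

```text
position: [551.7, 173.2, 30.7]
wrist_force: [-1.2, -1.0, 5.2]
position: [551.7, 173.5, 27.3]
wrist_force: [0.6, 0.8, 2.1]
position: [551.8, 173.5, 26.5]
wrist_force: [-1.4, -1.8, 11.0]
position: [551.9, 173.5, 26.2]
wrist_force: [-5.5, -2.7, 26.3]
position: [551.9, 173.6, 26.0]
wrist_force: [-9.2, -3.0, 38.7]
```

```bash
python3 -m jog '[[[0,0,-0.04,0,0,0,0],[0,0,-0.05,0,0,0,0],[0,0,-0.04,0,0,0,0],[0,0.08,0,0,0,0,0],[0,0.08,0,0,0,0,0],[0,0,0,0,0,0,0],[0,0,0.04,0,0,0,0],[0,0,0.04,0,0,0,0],[0,0,0,0,0,0,0],[0,0,0,0,0,0,0]]]'|egrep 'posi|wrist';python3 plan.py $(python3 cor.py 2) 38 109
```

```text
position: [525.3, 248.4, 46.6]
wrist_force: [0.4, -0.2, -0.5]
t 36.0 pos [525.3 248.4  46.6] rot [-3.141  0.    -2.806] w 0.4 F [ 0.4 -0.2 -0.5] q7 1.35
turn [-0.0003  0.0003  0.0052] then shift [-0.0023  0.0016  0.0171] mm [-1.2  0.8  8.6]
```

```bash
python3 -m jog '[[[-0.002,0.0016,0.014,0,0,0,0],[0,0,0.008,0,0,0,0],[0,0,0,0,0,0,0]]]'|egrep 'posi|wrist';for i in 1;do python3 -m jog '[[[0,0,0.006,0,0,0,0],[0,0,0,0,0,0,0]]]'|egrep 'posi|wrist';python3 -m jog '[[[0,0,0.006,0,0,0,0],[0,0,0,0,0,0,0]]]'|egrep 'posi|wrist';python3 -m jog '[[[0,0,0.006,0,0,0,0],[0,0,0,0,0,0,0]]]'|egrep 'posi|wrist';python3 -m jog '[[[0,0,0.004,0,0,0,0],[0,0,0,0,0,0,0]]]'|egrep 'posi|wrist'; done
```

```text
position: [525.2, 249.8, 35.0]
wrist_force: [0.0, -1.0, -0.1]
position: [525.7, 250.3, 32.3]
wrist_force: [-0.8, 0.7, 1.9]
position: [525.1, 249.6, 28.9]
wrist_force: [-0.2, -0.0, -0.1]
position: [525.7, 249.8, 26.5]
wrist_force: [-0.8, -0.0, 4.3]
position: [525.8, 249.9, 26.3]
wrist_force: [-4.5, -1.5, 18.3]
```

```bash
python3 -m jog '[[[0,0,0.004,0,0,0,0],[0,0,0,0,0,0,0]]]'|egrep 'posi|wrist'; python3 -m jog '[[[0,0,-0.04,0,0,0,0],[0,0,-0.08,0,0,0,0],[0,0,-0.06,0,0,0,0],[0.1,0,0,0,0,0,0],[0.1,0,0,0,0,0,0],[0.1,0,0,0,0,0,0],[0,0,0,0,0,0,0]]]'|egrep 'posi|wrist'
python3 - <<'E'
from h import *
s=grab('side','s7.png');t=grab('top','t7.png')
g=cv2.cvtColor(s['pixels'],cv2.COLOR_RGB2GRAY)
print('\n'.join(str(v)+': '+' '.join('%3d'%x for x in g[v,212:266:2]) for v in range(200,236)))
c=np.cos(np.radians(19));k=np.sin(np.radians(19))
R=lambda X,Y,Z:[561.8+X*c-Y*k,219.5+X*k+Y*c,Z]
for z in(60.5,69.5):print(z,[((X,Y),proj(s,R(X,Y,z)).round(1).tolist()) for X in(-37,37) for Y in (-40,40)])
E
```

```text
position: [525.9, 249.9, 26.1]
wrist_force: [-6.7, -3.5, 31.9]
position: [379.5, 198.2, 112.0]
wrist_force: [0.4, 0.3, 0.2]
200: 234 234 235 236 234 236 236 235 235 236 236 236 235 235 237 242  80 173 177 178 181 180 180 180 179 178 178
201: 235 234 235 235 235 236 235 235 235 236 236 235 235 235 235 239 209 108 152 178 177 178 179 179 178 177 177
202: 234 236 236 235 236 237 234 235 235 235 235 236 235 235 236 237 239 205 129 161 178 163 155 178 176 176 176
203: 234 236 239 237 237 236 235 235 236 236 236 236 235 236 236 236 237 241 105 130 133 138 141 172 178 177 178
204: 234 237 218 207 242 236 236 235 236 236 237 236 236 238 238 239 239 242 224 219  66 119 144 184 115 120 121
205: 235 238 157 154 193 240 237 237 238 239 239 239 240 225 231 206 218 211 208 221  44  90 155 172  81  77  87
206: 235 239 136 140  87 249 216 230 218 217 232 190 186 185 174 151 169 143 151 133  49  66 118 138 221 218 215
207: 236 240 140 144  37 170 159 172 160 160 162 128 138 148 151 142 147 135 121 100  49  60  93 123 241 240 242
208: 236 242 142 131  42  49 142 140 141 141 103 129 143 140 146 116 145
[... 2635 characters left out ...]
 241
232: 101 239 235 119 114 113 118 101 100 105 119 115 107 101  94  90  91  92  95  95  97  83  79  90  87 105 240
233: 104 240 246 103 100  92 113  95  91  92  93  93  93  94  95  95  95  95  95  96  97  84  84 125 228 222 238
234: 101 243 246  88  88  89  90  96  94  95  95  95  94  96  95  96  95  96  96  95  96  86  98 122 244 239 237
235: 104 245 243  77  81 116  95  96  95  95  94  94  94  95  95  96  96  95  96  97  97  85 102 139 242 237 236
60.5 [((-37, -40), [251.5, 207.7]), ((-37, 40), [255.1, 225.2]), ((37, -40), [223.1, 209.5]), ((37, 40), [224.8, 227.3])]
69.5 [((-37, -40), [251.5, 204.8]), ((-37, 40), [255.1, 222.2]), ((37, -40), [223.0, 206.6]), ((37, 40), [224.6, 224.3])]
```

```bash
python3 -c "
from workcell import robot
print(robot.get_obs()['t']);print(robot.hand_in())"
```

```text
38.6
the job is handed in; nothing more can be done
None
```

I handed the job in at 38.6 s: the specimen box stands upright in the case, and the last side image shows the cover flush with all four clips over its flange. I felt a click at only two of the four corners, I never saw the verdict, and I didn't re-check the dish and vial, though no move went near them.

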